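# Tilt the board carrier to the marker and hold it for inspection

## Robot

A 6-joint arm with a two-finger parallel gripper is mounted at the origin on the work surface. World frame = base frame: x ahead of the robot, y to its left, z up, the work surface at z = 0. Lengths are in m, angles in rad, forces in N, time in s.
With the tool pointing down it reaches from about 0.375 to 0.75 m from the base axis. Payload 9 kg.
Tool frame: the origin (TCP) lies between the finger pads; the fingertips stand 14 mm ahead of it and the grasp point (between the pads) lies 5 mm behind it; z points along the fingers, x is the direction in which the jaws open and shut, and the axes are right-handed (so a half turn about z gives the same grasp; the last joint's range is limited). The gripper opens to 85 mm and grips with 20 to 120 N. Pads are 22 mm wide; open, the fingers measure 114 mm over their backs; the gripper's body (76 mm by 85 mm) begins 54 mm behind the grasp point. The pads swing forward as they close: fully open they stand 13 mm farther back than shut.
Start: joints at [0.921, 0.104, 0.097, 1.564, 0, 1.353], TCP at [0.251, 0.545, 0.245] pointing down, gripper open.
Joint ranges: [-2.99, 2.99], [-0.84, 1.86], [-1.1, 1.16], [-1.84, 2.11], [-1.51, 1.56], [-3.14, 3.14]. Speed limits (rad/s): [2.22, 2.22, 2.57, 3.14, 3.14, 3.14].

## Interface

Orientations are given as a unit quaternion [w, x, y, z].
In Python, from workcell import monitor, vision, ticket gives the robot as it stands.
- The arm moves only by the shell command python3 -m jog 'ROWS' [FORCE]. ROWS is JSON, a list of rows, each a list of 7 numbers: the finger opening in mm, from 0 to 85.4, then the shift along the tool's x, y, z in mm, then the turn, a rotation vector about the tool's x, y, z in degrees. A call has 1 to 20 rows; each row shifts and turns the commanded pose from where the row before left it, along the tool's axes as they then stand; what a row does not reach is not made up. A row lasts 1/12 s, in which the tool goes at most 41.7 mm and 7.16 degrees, less where a joint would pass 70% of its speed; a pose out of reach is approached as far as the arm can. A call with a gripper value outside its range is refused whole. The fingers move at their own pace and stop on an object; FORCE is the grip in N (left out, the last holds). Time passes only in rows, so rows that do not move let the fingers close. It gives the time, the measured TCP pose, the force and the opening at its end, in the units of the state.
- monitor.read_state(): the state, without advancing time (a new reading comes with each control period).
- vision.get_image(name): name is "scene" or "top" or "wrist"; returns the picture (420x560x3 uint8, blue, green, red); there is no depth.
- vision.calibration(name): a dict with "K" (3x3 intrinsics, pixels), "D" ([k1, k2, p1, p2, k3] as OpenCV has them; the pictures are not rectified), "R" (3x3) and "t" (3): a world point X has camera coordinates R X + t; the wrist camera has in their place "hand_eye" (4x4, takes a point from camera to tool coordinates, whose origin is the TCP and whose axes are the tool frame's). Camera axes: x right, y down, z forward; pixel columns grow to the right and rows downward; lengths in m; the calibration is good to about 2 mm. A picture is of the moment at which its call begins: read the wrist's pose just before it. calibration takes no time and is no camera call.
- ticket.hand_in(): hands the job in, once; it reports no verdict.
The state is a dict: "clock": time; "q": joint angles; "joint_vel": joint speeds; "joint_torque": joint torques, N m; "position": TCP position; "orientation": TCP orientation; "ft_force": force on the tool from outside, world axes, zero at the start; "moment": the same for the moment, N m; "gripper_width": finger opening in m.
Only numpy, scipy, OpenCV 4.12 (cv2) and the standard library are available. Lean on these libraries where they do the work, as an engineer would, in place of code of your own. Each camera call takes 0.05 s, during which the arm holds its last target. There are 200 camera calls.

## Task

Take the brass hold-down weight off the circuit board and gently stand it upright on the round blue pad with the white rim, letting go of it while the carrier still lies flat. Then lift the hinged board carrier by its orange handle bar until its yellow pointer lines up with the red marker on the white quadrant, and finish while still holding it there with the fingers: it falls shut if released. Do not push the red marker, never let the carrier fall, and leave everything else on the bench where it is.

Things in the scene. Friction and masses are not known exactly. Their poses are not given: they have to be found in the camera images.
- weight_grip (a point): The loose brass hold-down weight, about 0.45 kg: a round foot 48 mm in diameter and 22 mm high with a straight round stem 22 mm in diameter above it, 66 mm tall in all. It starts standing on the green circuit board. This point lies on the stem's axis, 48 mm above the underside and 18 mm below the top; z points up along the stem.
- weight: The same brass weight; origin at the centre of its underside.
- pad_top (a point): Centre of the top face of the round blue pad (120 mm in diameter, thin white rim, 4 mm thick, fixed to the bench) where the weight belongs. It lies to the left or to the right of the jig; a grey parts tray lies on the other side.
- flap_handle (a point): Middle of the handle bar of the hinged board carrier: an orange round bar 12 mm in diameter, 120 mm long, parallel to the hinge line, carried at its two ends by 10 mm steel rods that leave a 60 mm gap between the bar's axis and the carrier plate's edge. 200 mm from the hinge line, 70 mm above the bench when the carrier lies flat. The axes turn with the carrier: y along the bar, x from the bar towards the hinge when flat.
- flap_hinge (a point): Middle of the carrier's hinge line, 70 mm above the bench, at the side of the carrier away from the handle. Its y axis runs along the hinge line, and its x axis points from the handle to the hinge. The hinge line is level.
- flap (a joint): Angle of the board carrier about its hinge: 0 lying flat on its rests, growing as the handle end swings up, at most 1.4 rad. The carrier (aluminium plate 130 x 180 x 6 mm with a green circuit board, about 0.45 kg in all) swings freely and falls back to 0 when released. The board's top is 75 mm above the bench when flat; parts up to about 20 mm high stand on its one side, and the weight stands on the clear part.
- flap_pointer (a point): Tip region of the yellow pointer on the carrier's +y side edge, 165 mm from the hinge line; it sweeps beside the white quadrant as the carrier turns.
- marker (a joint): Angle about the same hinge line at which the red marker stands on the white quadrant, measured as the carrier's angle: the pointer is lined up when the carrier's angle equals this. It is set anew each time, between 0.55 and 1.0 rad, and stays put unless pushed.
- marker_mid (a point): Middle of the red marker, a radial tab 8 mm wide with a 16 mm block at its outer end, clamped on the white quadrant (a 22 mm wide band, 4 mm thick, standing upright 115 mm to the +y side of the carrier's middle, up to 220 mm above the bench; the marker reaches up to 235 mm, so things carried across must pass above or go round). 165 mm from the hinge line, like the pointer.
- tray: Bystander: grey parts tray with four compartments, 110 x 110 x 30 mm, origin at the centre of its underside.
- spool: Bystander: spool of solder, 60 mm in diameter, 56 mm high, standing.
- bottle: Bystander: small amber bottle, 44 mm in diameter, 110 mm high.
- driver: Bystander: red screwdriver lying flat, 160 mm long.
- tin: Bystander: open steel cup, 70 mm in diameter, 45 mm high.
Things that resemble listed ones, but are neither listed nor needed, are in the scene too. There is more than one size of the part that bears pad_top; the job needs the middle-sized.

How it is judged:
On the way:
1. the brass weight stands on the blue pad, released, while the carrier still lies flat (horizontal distance between weight_grip and pad_top below 0.052 m and angle between weight_grip's own z axis and vertical below 0.1 rad and height (world z) of weight_grip between 0.046 and 0.058 m and contact force between the fingers and weight below 0.1 N and linear speed of weight below 0.05 m/s and value of joint flap below 0.08 rad), for 0.2 s.
At the end, for the whole second after the job is handed in: The weight stands upright on the pad (its axis within 52 mm of the pad's centre, tilt under 0.1 rad), released. The carrier is within 0.07 rad (4 degrees) of the red marker, still (under 0.1 rad/s), held by the fingers (contact over 0.5 N) and propped by nothing else, through the last second (horizontal distance between weight_grip and pad_top below 0.052 m and angle between weight_grip's own z axis and vertical below 0.1 rad and height (world z) of weight_grip between 0.046 and 0.058 m and contact force between each of the fingers, flap and weight below 0.1 N and linear speed of weight below 0.05 m/s and angle between the x axis of flap_pointer and the x axis of marker_mid, either way round below 0.07 rad and velocity of joint flap between -0.1 and 0.1 rad/s and contact force between the fingers and flap above 0.5 N and contact force between flap and tray below 0.1 N and contact force between flap and spool below 0.1 N and contact force between flap and bottle below 0.1 N and contact force between flap and driver below 0.1 N and contact force between flap and tin below 0.1 N); the arm keeps its last pose, push and grip.
It fails at once if the red marker is pushed from its place (by over 8 mm) (distance of marker_mid from where it was at the start of the episode above 0.008 m).
It fails at once if the weight is dropped (moves faster than 0.5 m/s out of the fingers) or knocked over ((linear speed of weight above 0.5 m/s and contact force between the fingers and weight below 0.1 N) or angle between weight_grip's own z axis and vertical above 0.8 rad).
It fails at once if the carrier falls (swings down faster than 1.5 rad/s) (velocity of joint flap below -1.5 rad/s).
It fails at once if a bystander is moved by over 40 mm (distance of any of tray, spool, bottle, driver, tin from where it was at the start of the episode above 0.04 m).
It also fails if it takes over 61 s, if anything falls off the work surface, if the arm or the gripper's body presses on something with over 40 N, if the wrist force passes 120 N, or if a joint passes its speed limit or range.

## Working session

There is one attempt and no reset: what is moved stays moved. The work goes in short steps, Python scripts to look and compute and a shell command to move; the robot and the scene stay as the last step left them, time stands still between calls to the robot, and variables do not carry over. Pictures are saved under pics/ and viewed, on a budget of 10 in all, crops included, one or two more only if the job needs it, and the job is handed in when it is done.

```bash
mkdir -p pics; ls; python3 - <<'E'
from workcell import monitor, vision
import cv2, numpy as np
s=monitor.read_state(); print(s)
for n in ["scene","top"]:
    cv2.imwrite(f"pics/{n}0.png",vision.get_image(n)); c=vision.calibration(n); print(n,{k:np.round(v,4).tolist() for k,v in c.items()})
print(np.round(vision.calibration("wrist")["hand_eye"],4).tolist(), vision.calibration("wrist")["K"])
E
```

```text
pics
{'clock': 0.0, 'q': array([ 9.21306728e-01,  1.04711509e-01,  9.64589750e-02,  1.56389975e+00,
       -4.48692671e-06,  1.35312317e+00]), 'joint_vel': array([ 1.80757837e-04,  9.94443028e-05, -1.40899192e-03, -7.21391878e-05,
        5.87077767e-04,  5.31522561e-05]), 'joint_torque': array([ 1.88610952e-04, -5.56932414e+01,  5.03646898e+01,  1.70624536e-02,
       -3.75357231e-04, -4.41618454e-06]), 'position': array([0.25089298, 0.54467411, 0.2445095 ]), 'orientation': array([ 2.35740036e-04,  8.42175916e-01,  5.39202436e-01, -6.35677892e-04]), 'ft_force': array([ 0.49342158,  0.60320306, -0.01865865]), 'moment': array([0.00751332, 0.04915926, 0.03806659]), 'gripper_width': 0.08546049807866035}
scene {'K': [[413.2277, 0.0, 283.173], [0.0, 413.2277, 210.9159], [0.0, 0.0, 1.0]], 'D': [0.0086, 0.0, 0.0, 0.0, 0.0], 'R': [[0.5547, 0.832, -0.0108], [0.7035, -0.4759, -0.5278], [-0.4443, 0.2852, -0.8493]], 't': [-0.1358, -0.3945, 1.4866]}
top {'K': [[385.3411, 0.0, 278.7384], [0.0, 385.3411, 210.0091], [0.0, 0.0, 1.0]], 'D': [-0.0581, 0.0, 0.0, 0.0, 0.0], 'R': [[0.0253, -0.9997, -0.0051], [-0.9862, -0.0241, -0.164], [0.1638, 0.0091, -0.9864]], 't': [-0.1553, 0.5176, 1.1741]}
[[1.0, 0.0009, 0.0, -0.0006], [-0.0009, 0.9467, 0.3222, -0.0831], [0.0003, -0.3222, 0.9467, -0.1291], [0.0, 0.0, 0.0, 1.0]] [[337.53957445   0.         280.24073957]
 [  0.         337.53957445 206.16429513]
 [  0.           0.           1.        ]]
```

View pics/top0.png

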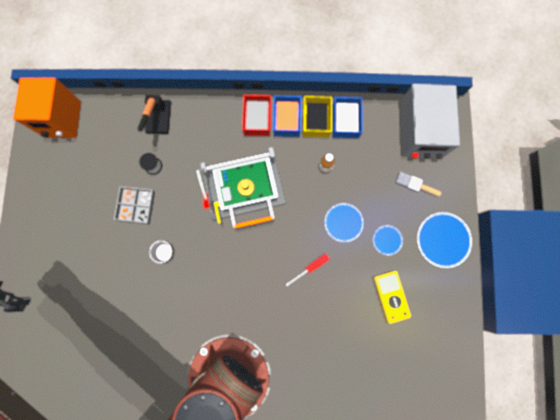

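View pics/scene0.png

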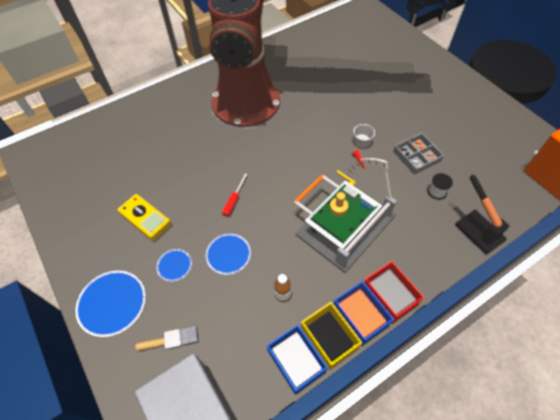

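Top view: the jig is around (245,185), with the orange handle at (254,222), the weight at (246,186) and the red marker at about (207,203). Three blue pads are at (344,222), (388,240) and (444,240). The scene view shows the same things, with the marker at (360,160).

```bash
cat > h.py <<'E'
import cv2, numpy as np
from workcell import monitor, vision
from scipy.spatial.transform import Rotation as Ro
def cam(n,s=None):
    c=vision.calibration(n); K,D=np.array(c["K"]),np.array(c["D"])
    if n=="wrist":
        H=np.array(c["hand_eye"]); w,x,y,z=s["orientation"]; Rt=Ro.from_quat([x,y,z,w]).as_matrix()
        Rc=Rt@H[:3,:3]; return K,D,Rc,Rt@H[:3,3]+s["position"]
    R=np.array(c["R"]); return K,D,R.T,-R.T@np.array(c["t"])
def ray(c,px):
    p=cv2.undistortPoints(np.float64(px).reshape(-1,1,2),c[0],c[1])[:,0]
    return np.c_[p,np.ones(len(p))]@c[2].T
def onz(c,px,z):
    d=ray(c,px); return c[3]+d*((z-c[3][2])/d[:,2])[:,None]
def tri(cs,pxs):
    A=0;b=0
    for c,p in zip(cs,pxs):
        d=ray(c,p)[0]; d/=np.linalg.norm(d); P=np.eye(3)-np.outer(d,d); A=A+P; b=b+P@c[3]
    return np.linalg.solve(A,b)
def blobs(im,lo,hi,mn=15,roi=None):
    h=cv2.cvtColor(im,cv2.COLOR_BGR2HSV); m=cv2.inRange(h,np.array(lo),np.array(hi))
    if roi: z=np.zeros_like(m); x0,x1,y0,y1=roi; z[y0:y1,x0:x1]=255; m&=z
    cs,_=cv2.findContours(m,cv2.RETR_EXTERNAL,cv2.CHAIN_APPROX_NONE)
    return [c for c in cs if cv2.contourArea(c)>=mn]
E
python3 - <<'E'
from h import *
T=cam("top");S=cam("scene");it=cv2.imread("pics/top0.png");is_=cv2.imread("pics/scene0.png")
np.set_printoptions(precision=4,suppress=True)
print("base",T[3],S[3])
for c in blobs(it,(98,150,120),(120,255,255),300,(310,475,190,290)):
    P=onz(T,c.reshape(-1,2),0.004)[:,:2].astype(np.float32); (x,y),r=cv2.minEnclosingCircle(P); print("pad",x,y,"d",2*r)
for nm,im,C,roi in(("top",it,T,(225,285,210,235)),("scene",is_,S,(285,335,170,215))):
    for c in blobs(im,(5,150,120),(18,255,255),15,roi):
        r=cv2.minAreaRect(c); b=onz(C,cv2.boxPoints(r),0.07); print(nm,"bar",r,"\n",b[:,:2],b.mean(0))
for nm,im,roi in(("top",it,(195,285,140,235)),("scene",is_,(285,400,140,260))):
    for col,lo,hi in(("red",(0,150,100),(4,255,255)),("red2",(174,150,100),(180,255,255)),("yel",(20,120,110),(32,255,255))):
        for c in blobs(im,lo,hi,3,roi): print(nm,col,cv2.minAreaRect(c))
a=np.hstack([cv2.resize(it[140:240,190:290],(400,400),interpolation=2),cv2.resize(is_[140:240,290:390],(400,400),interpolation=2)])
cv2.imwrite("pics/c1.png",a)
E
```

```text
base [ 0.322  -0.1535  1.2423] [ 1.0134 -0.4987  1.0529]
pad 0.4381369948387146 -0.4948092997074127 d 0.08211682736873627
pad 0.44373783469200134 -0.6813199520111084 d 0.1619730144739151
pad 0.4938664734363556 -0.35354265570640564 d 0.10903830826282501
top bar ((253.5842742919922, 223.3651580810547), (1.4241105318069458, 37.85135269165039), 77.00537872314453) 
 [[ 0.4609 -0.0098]
 [ 0.49   -0.1222]
 [ 0.4857 -0.1233]
 [ 0.4566 -0.011 ]] [ 0.4733 -0.0666  0.07  ]
scene bar ((309.13665771484375, 188.170166015625), (4.059996604919434, 35.343719482421875), 46.46879959106445) 
 [[ 0.4844 -0.1185]
 [ 0.4557 -0.0068]
 [ 0.469  -0.0064]
 [ 0.4971 -0.1176]] [ 0.4765 -0.0623  0.07  ]
top red ((206.0, 203.5), (9.0, 6.0), 90.0)
top yel ((253.50843811035156, 221.5364990234375), (1.7239229679107666, 36.12742614746094), 77.00537872314453)
top yel ((216.876953125, 212.01539611816406), (20.589767456054688, 4.713319778442383), 82.87498474121094)
top yel ((245.5, 187.0), (16.0, 15.0), 90.0)
scene red ((358.0000305175781, 159.0), (18.973663330078125, 6.957010746002197), 71.56504821777344)
scene yel ((339.9705810546875, 203.61766052246094), (18.54755401611328, 21.58458137512207), 40.60129928588867)
scene yel ((345.6040954589844, 176.8675079345703), (22.016908645629883, 4.549412250518799), 38.1572265625)
```

View pics/c1.png

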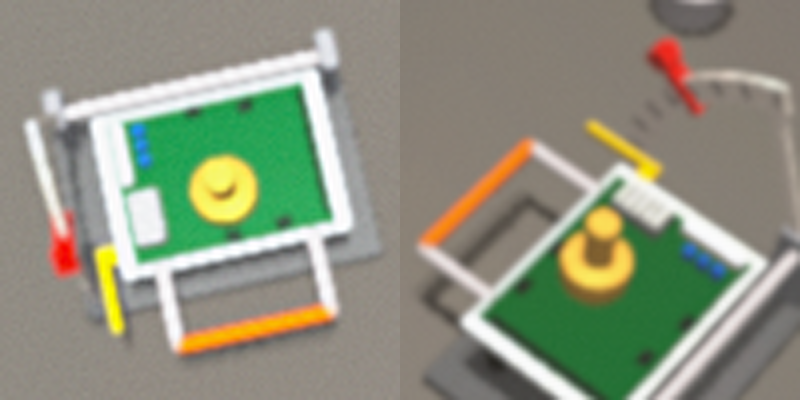

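```bash
cat >> h.py <<'E'
np.set_printoptions(precision=4,suppress=True)
def need(p,R,label=""):
    s=monitor.read_state(); w,x,y,z=s["orientation"]; Rt=Ro.from_quat([x,y,z,w]).as_matrix()
    print(label,"t",round(s["clock"],2),"pos",s["position"],"d_tool_mm",np.round(Rt.T@(np.array(p)-s["position"])*1000,1),"rot_deg",np.round(np.degrees(Ro.from_matrix(Rt.T@R).as_rotvec()),1),"F",s["ft_force"],"w",s["gripper_width"])
def down(yaw): c,s=np.cos(yaw),np.sin(yaw); return np.array([[c,s,0],[s,-c,0],[0,0,-1.]])
E
python3 - <<'E'
from h import *
T=cam("top");S=cam("scene");it=cv2.imread("pics/top0.png");is_=cv2.imread("pics/scene0.png")
print("stemtop tri",tri([T,S],[(245.7,185),(340.7,194.5)]),"foot z.097",onz(T,[(245.8,187.5)],.097),onz(S,[(290+197/4,140+258/4)],.097))
th=np.arctan2(.029,.1124); x=np.array([np.cos(th),np.sin(th),0]); y=np.array([-x[1],x[0],0])
bar=np.array([.475,-.0645,.07]); hin=bar+.2*x; print("th",th,"hinge",hin)
print("red tri",tri([T,S],[(206,203.5),(358,159)]))
# scene rays on the quadrant plane (115 mm) and the pointer plane
for nm,lo,hi,off in(("red",(0,150,100),(6,255,255),.115),("yel",(20,120,110),(32,255,255),.095)):
  for cn,C,im,roi in(("scene",S,is_,(334,375,145,186)),("top",T,it,(195,225,190,228))):
    h=cv2.cvtColor(im,cv2.COLOR_BGR2HSV); m=cv2.inRange(h,np.array(lo),np.array(hi)); v,u=np.nonzero(m); k=(u>roi[0])&(u<roi[1])&(v>roi[2])&(v<roi[3]); 
    px=np.c_[u[k],v[k]].astype(float); d=ray(C,px); t=((hin+off*y-C[3])@y)/(d@y); P=C[3]+d*t[:,None]-hin
    a=-(P@x); b=P[:,2]; r=np.hypot(a,b); ang=np.arctan2(b,a); print(nm,cn,len(a),"ang mean",ang.mean(),"r",r.min(),r.max(),"near r165:",ang[abs(r-.165)<.015].mean() if (abs(r-.165)<.015).any() else None)
need([.57,-.04,.30],down(th))
E
```

```text
stemtop tri [ 0.5785 -0.0415  0.1423] foot z.097 [[ 0.5792 -0.0408  0.097 ]] [[ 0.5824 -0.0388  0.097 ]]
th 0.25250046025771544 hinge [ 0.6687 -0.0145  0.07  ]
red tri [0.5175 0.0679 0.1531]
red scene 80 ang mean 0.6578695237511932 r 0.12317995598734907 0.17928418382842726 near r165: 0.6701837895991357
red top 52 ang mean 0.633088714954581 r 0.12091550004713075 0.20912255307534597 near r165: 0.6604977277644019
yel scene 86 ang mean 0.0810425845157772 r 0.10752873363568687 0.17236073142062125 near r165: 0.07626166751419604
yel top 84 ang mean 0.2771125156615076 r 0.10943399204295594 0.19985140690503078 near r165: 0.32294262986571476
 t 0.1 pos [0.2509 0.5447 0.2446] d_tool_mm [-397.6  534.5  -55.1] rot_deg [ 0.   0.1 50.8] F [ 0.5053 -0.8039  0.1649] w 0.08531559340693817
```

```bash
python3 -m jog '[[60,0,0,-30,0,0,0],[60,-10,15,-25,0,0,0],[60,-20,27,0,0,0,0],[60,-22,30,0,0,0,0],[60,-22,30,0,0,0,0],[60,-22,30,0,0,0,0],[60,-22,30,0,0,0,0],[60,-22,30,0,0,0,0],[60,-22,30,0,0,0,0],[60,-22,30,0,0,0,0],[60,-22,30,0,0,0,0],[60,-22,30,0,0,0,0],[60,-22,30,0,0,0,0],[60,-22,30,0,0,0,0],[60,-22,30,0,0,0,0],[60,-22,30,0,0,0,0],[60,-22,30,0,0,0,0],[60,-22,30,0,0,0,0],[60,-22,30,0,0,0,0],[60,-15,20,0,0,0,0]]' 40
python3 -m jog '[[60,0,0,0,0,0,7],[60,0,0,0,0,0,7],[60,0,0,0,0,0,7],[60,0,0,0,0,0,7],[60,0,0,0,0,0,7],[60,0,0,0,0,0,7],[60,0,0,0,0,0,7],[60,0,0,0,0,0,2],[60,0,0,0,0,0,0]]'
python3 - <<'E'
from h import *
need([.579,-.041,.30],down(.2525))
s=monitor.read_state();im=vision.get_image("wrist");cv2.imwrite("pics/w1.png",im)
import pickle;pickle.dump(s,open("w1.pkl","wb"))
E
```

```text
clock: 1.77
position: [0.5781, -0.0455, 0.2994]
orientation: [-0.0, 0.843, 0.538, -0.0]
ft_force: [0.7, -0.1, -0.5]
gripper_width: 0.0601
clock: 2.52
position: [0.5771, -0.0424, 0.2999]
orientation: [-0.0, 0.992, 0.123, -0.0]
ft_force: [0.4, -0.2, 0.1]
gripper_width: 0.0602
 t 2.52 pos [ 0.5771 -0.0424  0.2999] d_tool_mm [ 2.2 -0.9 -0.1] rot_deg [-0.   0.  -0.3] F [ 0.3543 -0.1889  0.1065] w 0.06023255973658401
```

View pics/w1.png

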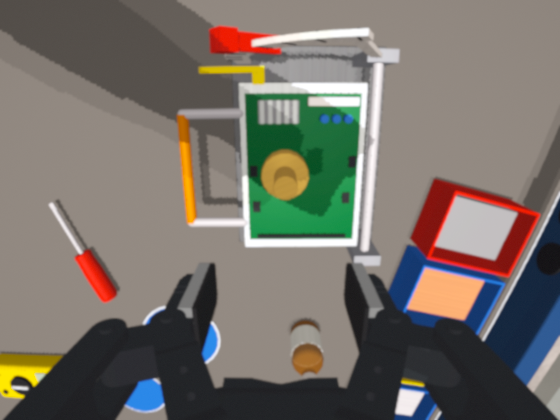

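The wrist view shows the stem top at about (285,187) and the foot at (285,174). The orange bar runs from (183,117) to (191,222), and the red marker is at (222-282,42).

```bash
python3 - <<'E'
from h import *
import pickle; s=pickle.load(open("w1.pkl","rb")); im=cv2.imread("pics/w1.png"); C=cam("wrist",s)
print("foot.097",onz(C,[(285,174)],.097),"stem top",onz(C,[(285,187)],.141))
for c in blobs(im,(5,150,120),(18,255,255),100,(170,200,100,235)):
    vx,vy,a,b=cv2.fitLine(c,2,0,.01,.01).ravel(); r=cv2.minAreaRect(c); P=onz(C,[(a-50*vx,b-50*vy),(a+50*vx,b+50*vy)],.075); d=P[0]-P[1]; d=d if d[1]>0 else -d
    print("bar yaw",np.arctan2(-d[0],d[1]),"mid",onz(C,[r[0]],.073),r)
for c in blobs(im,(105,120,100),(125,255,255),50,(100,240,290,420)): 
    print("pad",cv2.minAreaRect(c))
for ends in ([(373,62),(364,245)],): # hinge bar
    P=onz(C,ends,.08); d=P[0]-P[1]; print("hinge",P,np.arctan2(-d[0],d[1]))
# board edges
P=onz(C,[(246,90),(249,243),(360,90),(356,243)],.074); print(P)
E
```

```text
foot.097 [[ 0.5802 -0.0376  0.097 ]] stem top [[ 0.58   -0.0391  0.141 ]]
bar yaw 0.2531025238390421 mid [[ 0.4769 -0.0629  0.073 ]] ((186.44137573242188, 168.29656982421875), (107.79304504394531, 11.128094673156738), 85.2363510131836)
pad ((147.76470947265625, 396.558837890625), (33.442222595214844, 35.15720748901367), 30.963754653930664)
pad ((210.03439331054688, 343.2391662597656), (12.4399995803833, 35.55999755859375), 16.260204315185547)
hinge [[ 0.6364  0.0883  0.08  ]
 [ 0.6898 -0.0995  0.08  ]] 0.2766379625703355
[[ 0.5222  0.0315  0.074 ]
 [ 0.5619 -0.1321  0.074 ]
 [ 0.6334  0.0601  0.074 ]
 [ 0.6821 -0.1017  0.074 ]]
```

```bash
python3 -m jog '[[60,2,-1,15,0,0,0],[60,2,-1.5,25,0,0,0],[60,0,0,30,0,0,0],[60,0,0,30,0,0,0],[60,0,0,30,0,0,0],[60,0,0,25,0,0,0],[60,0,0,15,0,0,0],[60,0,0,8,0,0,0],[60,0,0,4,0,0,0],[60,0,0,0,0,0,0]]' 40
python3 -m jog '[[10,0,0,0,0,0,0],[10,0,0,0,0,0,0],[10,0,0,0,0,0,0],[10,0,0,0,0,0,0],[10,0,0,0,0,0,0],[10,0,0,0,0,0,0],[10,0,0,0,0,0,0],[10,0,0,0,0,0,0],[10,0,0,0,0,0,0],[10,0,0,0,0,0,0]]' 40
```

```text
clock: 3.4
position: [0.5803, -0.039, 0.1181]
orientation: [-0.0, 0.992, 0.124, -0.0]
ft_force: [0.1, 0.0, 0.3]
gripper_width: 0.0601
clock: 4.23
position: [0.581, -0.0393, 0.1195]
orientation: [0.0, 0.992, 0.124, 0.001]
ft_force: [-1.1, -0.3, 6.3]
gripper_width: 0.0202
```

```bash
python3 -m jog '[[10,0,0,-3,0,0,0],[10,0,0,-7,0,0,0],[10,0,0,-12,0,0,0],[10,0,0,-18,0,0,0],[10,0,0,-22,0,0,0],[10,0,0,-22,0,0,0],[10,0,0,-20,0,0,0],[10,0,0,-15,0,0,0],[10,0,0,-8,0,0,0],[10,0,0,-3,0,0,0],[10,0,0,0,0,0,0]]'
python3 - <<'E'
from h import *
need([.494,-.3535,.245],down(.2525))
E
```

```text
clock: 5.15
position: [0.5807, -0.0391, 0.2489]
orientation: [0.0, 0.992, 0.124, 0.0]
ft_force: [0.4, -0.4, -3.5]
gripper_width: 0.0202
 t 5.15 pos [ 0.5807 -0.0391  0.2489] d_tool_mm [-161.5  283.4    3.9] rot_deg [ 0.  -0.  -0.2] F [ 0.3758 -0.3515 -3.5214] w 0.02023039001267278
```

```bash
python3 -m jog '[[10,-4,7,0,0,0,0],[10,-8,14,0,0,0,0],[10,-12.5,21.9,0,0,0,0],[10,-12.5,21.9,0,0,0,0],[10,-12.5,21.9,0,0,0,0],[10,-12.5,21.9,0,0,0,0],[10,-12.5,21.9,0,0,0,0],[10,-12.5,21.9,0,0,0,0],[10,-12.5,21.9,0,0,0,0],[10,-12.5,21.9,0,0,0,0],[10,-12.5,21.9,0,0,0,0],[10,-12.5,21.9,0,0,0,0],[10,-12.5,21.9,0,0,0,0],[10,-8,14,0,0,0,0],[10,-4,7,0,0,0,0],[10,0,0,0,0,0,0],[10,0,0,0,0,0,0]]'
python3 - <<'E'
from h import *
s=monitor.read_state(); im=vision.get_image("wrist"); cv2.imwrite("pics/w2.png",im); C=cam("wrist",s)
m=blobs(im,(98,120,80),(125,255,255),200)
for c in m:
    P=onz(C,c.reshape(-1,2),.004)[:,:2].astype(np.float32); print(cv2.minEnclosingCircle(P),cv2.boundingRect(c))
need([.494,-.3535,.05],down(.2525))
E
```

```text
clock: 6.57
position: [0.4936, -0.3524, 0.2478]
orientation: [-0.001, 0.992, 0.124, -0.0]
ft_force: [-0.1, 0.0, -3.6]
gripper_width: 0.0203
((0.4344968795776367, -0.7234678268432617), 0.042663298547267914) (165, 378, 31, 36)
((0.43830588459968567, -0.4952242970466614), 0.043903496116399765) (176, 236, 60, 61)
((0.8467780351638794, -0.3730287551879883), 0.08855453878641129) (486, 200, 74, 98)
((0.49189427495002747, -0.3533798158168793), 0.05817783251404762) (228, 117, 103, 96)
 t 6.62 pos [ 0.4939 -0.352   0.2481] d_tool_mm [ -0.3   1.7 198.1] rot_deg [-0.1 -0.  -0.2] F [ 0.5569  0.5043 -3.6299] w 0.020258632665852833
```

View pics/w2.png

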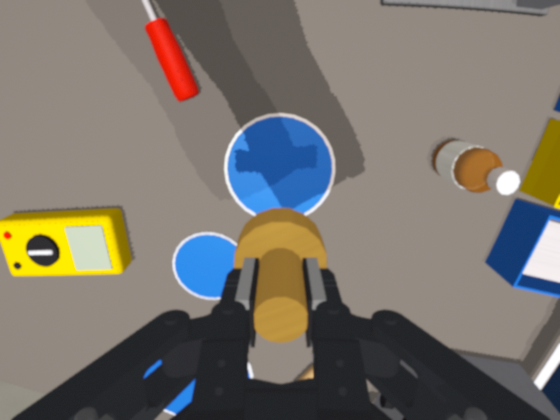

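The middle pad is centred under the tool, and the weight hangs upright in the fingers. Lowering it now.

```bash
python3 -m jog '[[10,0,1,10,0,0,0],[10,0,0.5,18,0,0,0],[10,0,0,24,0,0,0],[10,0,0,26,0,0,0],[10,0,0,26,0,0,0],[10,0,0,26,0,0,0],[10,0,0,22,0,0,0],[10,0,0,16,0,0,0],[10,0,0,12,0,0,0],[10,0,0,8,0,0,0],[10,0,0,4,0,0,0],[10,0,0,0,0,0,0]]'
python3 -m jog '[[10,0,0,2,0,0,0],[10,0,0,1.5,0,0,0],[10,0,0,1.5,0,0,0],[10,0,0,0,0,0,0],[10,0,0,0,0,0,0]]'
```

```text
clock: 7.62
position: [0.494, -0.354, 0.0558]
orientation: [-0.0, 0.992, 0.124, -0.0]
ft_force: [-0.2, -0.1, -3.7]
gripper_width: 0.0205
clock: 8.03
position: [0.4941, -0.3546, 0.0515]
orientation: [0.0, 0.992, 0.124, 0.0]
ft_force: [0.9, 0.1, -3.7]
gripper_width: 0.0203
```

```bash
python3 -m jog '[[10,0,0,1,0,0,0],[10,0,0,1,0,0,0],[10,0,0,0,0,0,0],[10,0,0,0,0,0,0]]'; python3 -m jog '[[10,0,0,1,0,0,0],[10,0,0,0,0,0,0],[10,0,0,0,0,0,0]]'
```

```text
clock: 8.37
position: [0.494, -0.3543, 0.0492]
orientation: [-0.0, 0.992, 0.124, -0.0]
ft_force: [-1.1, 0.3, -3.2]
gripper_width: 0.0205
clock: 8.62
position: [0.4942, -0.3546, 0.0487]
orientation: [0.0, 0.992, 0.124, 0.0]
ft_force: [-0.4, 0.1, 1.2]
gripper_width: 0.0205
```

```bash
python3 -m jog '[[22,0,0,0,0,0,0],[24,0,0,0,0,0,0],[30,0,0,0,0,0,0],[40,0,0,0,0,0,0],[60,0,0,0,0,0,0],[60,0,0,0,0,0,0],[60,0,0,0,0,0,0],[60,0,0,0,0,0,0]]' 
python3 -m jog '[[60,0,0,-5,0,0,0],[60,0,0,-12,0,0,0],[60,0,0,-22,0,0,0],[60,0,0,-30,0,0,0],[60,0,0,-30,0,0,0],[60,0,0,-30,0,0,0],[60,0,0,-30,0,0,0],[60,0,0,-15,0,0,0],[60,0,0,0,0,0,0]]'
python3 - <<'E'
from h import *
s=monitor.read_state(); im=vision.get_image("wrist"); cv2.imwrite("pics/w3.png",im)
need([.475,-.0635,.20],down(.2531))
E
```

```text
clock: 9.28
position: [0.494, -0.3545, 0.0483]
orientation: [-0.0, 0.992, 0.124, 0.0]
ft_force: [0.4, -0.9, 0.1]
gripper_width: 0.0599
clock: 10.03
position: [0.4953, -0.3558, 0.2285]
orientation: [0.003, 0.992, 0.124, 0.002]
ft_force: [0.8, -0.1, -0.8]
gripper_width: 0.0599
 t 10.08 pos [ 0.4949 -0.3553  0.2258] d_tool_mm [  52.6 -287.9   24.6] rot_deg [ 0.2 -0.1 -0.2] F [-0.7467 -0.4875 -0.7453] w 0.06020645973208723
```

View pics/w3.png

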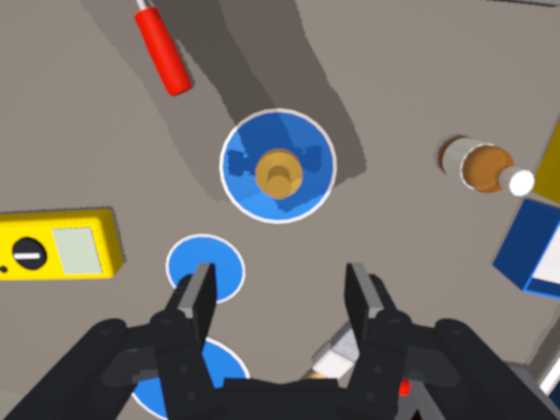

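The weight stands upright on the middle pad at (279,170), near its centre. Next is the handle.

```bash
python3 -m jog '[[50,2,-10,0,0,0,0],[50,4,-18,0,0,0,0],[50,5,-25,0,0,0,0],[50,5,-28,0,0,0,0],[50,5,-28,0,0,0,0],[50,5,-28,0,0,0,0],[50,5,-28,0,0,0,0],[50,5,-28,0,0,0,0],[50,5,-28,0,0,0,0],[50,5,-28,0,0,0,0],[50,4,-21,0,0,0,0],[50,2,-12,0,0,0,0],[50,1,-6,0,0,0,0],[50,0,0,0,0,0,0],[50,0,0,0,0,0,0]]'
python3 - <<'E'
from h import *
s=monitor.read_state(); im=vision.get_image("wrist"); cv2.imwrite("pics/w4.png",im); C=cam("wrist",s)
for c in blobs(im,(5,150,100),(18,255,255),100):
    r=cv2.minAreaRect(c); b=onz(C,cv2.boxPoints(r),.073); print(r,b.mean(0),b[:,:2].tolist())
need([.476,-.0635,.065],down(.2531))
E
```

```text
clock: 11.33
position: [0.4743, -0.0626, 0.2219]
orientation: [-0.0, 0.992, 0.124, -0.0]
ft_force: [0.3, 0.6, -0.3]
gripper_width: 0.0498
((401.5, 405.5), (27.0, 27.0), 90.0) [ 0.6728 -0.2758  0.073 ] [[0.6484702035747268, -0.25802388178444413], [0.6793381838321196, -0.2518405862163071], [0.6980081519825769, -0.29369820429274834], [0.6653704493181357, -0.29978554127183593]]
((283.0, 193.0), (132.0, 14.0), 90.0) [ 0.4771 -0.066   0.073 ] [[0.45674808168296505, -0.00969704795203747], [0.46772691098620717, -0.006891194569331512], [0.49823077081743294, -0.12204266124641576], [0.4857336651819415, -0.12523457814162425]]
 t 11.38 pos [ 0.4744 -0.063   0.222 ] d_tool_mm [  1.5   0.9 157. ] rot_deg [-0.   0.  -0.3] F [ 0.2537 -0.2717  0.4714] w 0.05008568446113365
```

View pics/w4.png

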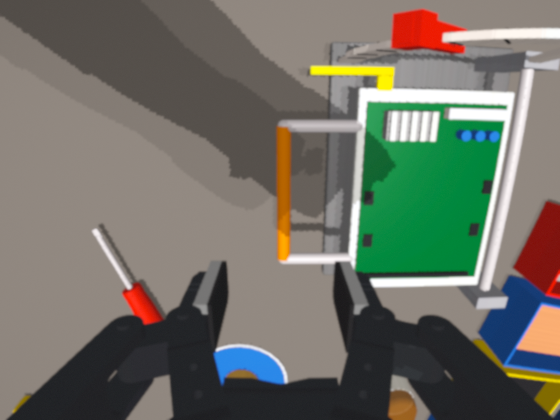

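The bar is at column 283, rows 125–260. It lies about 2 mm off the jaw centre and is aligned with the jaws. Descending.

```bash
python3 -m jog '[[50,1,1.5,10,0,0,0],[50,1,2,20,0,0,0],[50,0,0,25,0,0,0],[50,0,0,25,0,0,0],[50,0,0,25,0,0,0],[50,0,0,22,0,0,0],[50,0,0,15,0,0,0],[50,0,0,10,0,0,0],[50,0,0,5,0,0,0],[50,0,0,0,0,0,0]]'
python3 -m jog '[[5,0,0,0,0,0,0],[5,0,0,0,0,0,0],[5,0,0,0,0,0,0],[5,0,0,0,0,0,0],[5,0,0,0,0,0,0],[5,0,0,0,0,0,0],[5,0,0,0,0,0,0],[5,0,0,0,0,0,0],[5,0,0,0,0,0,0],[5,0,0,0,0,0,0]]' 50
```

```text
clock: 12.22
position: [0.4767, -0.0654, 0.0642]
orientation: [-0.0, 0.992, 0.124, -0.001]
ft_force: [-0.3, -0.4, 0.9]
gripper_width: 0.0499
clock: 13.05
position: [0.4778, -0.0655, 0.0665]
orientation: [0.001, 0.992, 0.124, 0.001]
ft_force: [-2.4, -1.4, 6.7]
gripper_width: 0.0104
```

```bash
python3 -m jog '[[5,0.1,0,-5,0,0,0],[5,0.2,0,-5,0,0,0],[5,0.3,0,-5,0,0,0],[5,0.4,0,-5,0,0,0],[5,0.6,0,-5,0,0,0],[5,0.7,0,-5,0,0,0],[5,0.8,0,-4.9,0,0,0],[5,0.9,0,-4.9,0,0,0],[5,1.1,0,-4.9,0,0,0],[5,1.2,0,-4.8,0,0,0],[5,1.3,0,-4.8,0,0,0],[5,1.4,0,-4.8,0,0,0],[5,1.5,0,-4.8,0,0,0],[5,1.7,0,-4.7,0,0,0],[5,1.8,0,-4.7,0,0,0],[5,1.9,0,-4.6,0,0,0],[5,2,0,-4.6,0,0,0],[5,2.1,0,-4.5,0,0,0],[5,2.2,0,-4.5,0,0,0],[5,2.3,0,-4.4,0,0,0]]'
python3 - <<'E'
from h import *
for n in("scene","top","wrist"): cv2.imwrite(f"pics/{n}5.png",vision.get_image(n))
a,b=cv2.imread("pics/scene5.png"),cv2.imread("pics/wrist5.png")
cv2.imwrite("pics/c5.png",np.hstack([cv2.resize(a[130:230,300:400],(400,400),interpolation=2),cv2.resize(b,(400,300))[:, :] if 0 else cv2.copyMakeBorder(cv2.resize(b,(400,300)),0,100,0,0,0)]))
E
```

```text
clock: 14.72
position: [0.4997, -0.0598, 0.1614]
orientation: [0.001, 0.992, 0.124, -0.002]
ft_force: [-7.7, -7.2, 1.4]
gripper_width: 0.0101
```

View pics/c5.png

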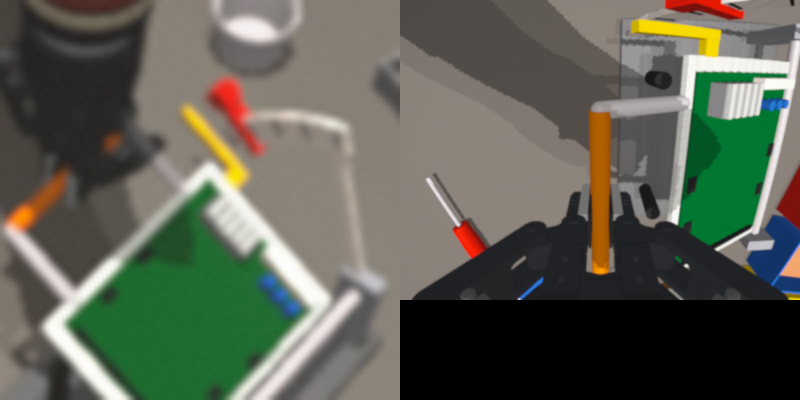

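The carrier is at about 0.495 rad by the TCP height. The pointer (tip at crop (185,108)) is still below the red marker, whose tab runs (222,90)–(260,150).

```bash
cat > ang.py <<'E'
from h import *
import pickle
th=.2531; x=np.array([np.cos(th),np.sin(th),0]); y=np.array([-x[1],x[0],0]); hin=np.array([.477,-.066,.07])+.2*x
def ang(nm,C,im,lo,hi,off,roi,rr):
    m=cv2.inRange(cv2.cvtColor(im,cv2.COLOR_BGR2HSV),np.array(lo),np.array(hi)); v,u=np.nonzero(m); k=(u>=roi[0])&(u<roi[1])&(v>=roi[2])&(v<roi[3])
    px=np.c_[u[k],v[k]].astype(float); d=ray(C,px); P=C[3]+d*(((hin+off*y-C[3])@y)/(d@y))[:,None]-hin
    a,b=-(P@x),P[:,2]; r=np.hypot(a,b); g=np.arctan2(b,a)
    print(nm,"n",k.sum(),"r",r.min(),r.max(),[(round(q,3),round(float(g[abs(r-q)<.008].mean()),3),int((abs(r-q)<.008).sum())) for q in rr if (abs(r-q)<.008).any()])
RED=((0,150,90),(6,255,255)); YEL=((20,120,90),(32,255,255))
E
python3 - <<'E'
from ang import *
S=cam("scene"); s5=monitor.read_state(); print(s5["position"])
i0,i5=cv2.imread("pics/scene0.png"),cv2.imread("pics/scene5.png")
W=cam("wrist",s5);w5=cv2.imread("pics/wrist5.png")
W1=cam("wrist",pickle.load(open("w1.pkl","rb"))); w1=cv2.imread("pics/w1.png")
rr=[.12,.135,.15,.165,.18,.195]
for o in(.108,.115): 
    ang(f"red s0 {o}",S,i0,*RED,o,(345,375,145,182),rr); ang(f"red s5 {o}",S,i5,*RED,o,(345,375,145,182),rr)
    ang(f"red w1 {o}",W1,w1,*RED,o,(205,300,20,60),rr)
for o in(.09,.1,.105):
    ang(f"yel s5 {o}",S,i5,*YEL,o,(340,364,150,180),rr); ang(f"yel s0 {o}",S,i0,*YEL,o,(330,357,165,190),rr)
    ang(f"yel w5 {o}",W,w5,*YEL,o,(310,450,20,80),rr)
E
```

```text
[ 0.4998 -0.0597  0.1617]
red s0 0.108 n 80 r 0.1286209152603811 0.18455769445094938 [(0.135, 0.706, 11), (0.15, 0.7, 14), (0.165, 0.725, 31), (0.18, 0.747, 28)]
red s5 0.108 n 80 r 0.1286209152603811 0.18455769445094938 [(0.135, 0.706, 11), (0.15, 0.7, 14), (0.165, 0.725, 31), (0.18, 0.747, 28)]
red w1 0.108 n 1249 r 0.13763118349300388 0.2379284598874682 [(0.135, 0.777, 12), (0.15, 0.8, 84), (0.165, 0.797, 139), (0.18, 0.779, 206), (0.195, 0.865, 243)]
red s0 0.115 n 80 r 0.12519438488197135 0.18125542036969924 [(0.12, 0.626, 2), (0.135, 0.636, 11), (0.15, 0.653, 18), (0.165, 0.672, 34), (0.18, 0.698, 21)]
red s5 0.115 n 80 r 0.12519438488197135 0.18125542036969924 [(0.12, 0.626, 2), (0.135, 0.636, 11), (0.15, 0.653, 18), (0.165, 0.672, 34), (0.18, 0.698, 21)]
red w1 0.115 n 1249 r 0.10222267633975801 0.20928336574244424 [(0.12, 0.433, 93), (0.135, 0.467, 102), (0.15, 0.482, 187), (0.165, 0.63, 332), (0.18, 0.768, 305), (0.195, 0.834, 216)]
yel s5 0.09 n 97 r 0.11477980017580064 0.1811166136982077 [(0.12, 0.621, 21), (0.135, 0.642, 22), (0.15, 0.637, 23), (0.165, 0.614, 24), (0.18,
[... 625 characters left out ...]
8, 0.042, 5)]
yel w5 0.1 n 2888 r 0.06667930623715163 0.20321310231624237 [(0.12, 0.163, 158), (0.135, 0.427, 214), (0.15, 0.506, 416), (0.165, 0.562, 612), (0.18, 0.574, 701), (0.195, 0.584, 477)]
yel s5 0.105 n 97 r 0.1114410780475892 0.17806253376954023 [(0.12, 0.453, 27), (0.135, 0.48, 23), (0.15, 0.485, 20), (0.165, 0.481, 23), (0.18, 0.484, 7)]
yel s0 0.105 n 86 r 0.11184097217235836 0.17789661578395863 [(0.12, -0.028, 23), (0.135, -0.012, 22), (0.15, -0.003, 19), (0.165, -0.003, 18), (0.18, -0.004, 8)]
yel w5 0.105 n 2888 r 0.06648199376085759 0.32779023842306354 [(0.12, 0.245, 391), (0.135, 0.298, 484), (0.15, 0.327, 556), (0.165, 0.358, 565), (0.18, 0.311, 249), (0.195, -1.549, 17)]
```

```bash
python3 -m jog '[[5,1.3,0,-2.8,0,0,0],[5,1.3,0,-2.8,0,0,0],[5,1.4,0,-2.8,0,0,0],[5,1.5,0,-2.7,0,0,0],[5,1.6,0,-2.7,0,0,0],[5,1.7,0,-2.7,0,0,0],[5,1.7,0,-2.6,0,0,0],[5,1.8,0,-2.6,0,0,0],[5,1.9,0,-2.5,0,0,0],[5,1.9,0,-2.5,0,0,0],[5,2,0,-2.4,0,0,0],[5,2,0,-2.4,0,0,0],[5,0,0,0,0,0,0],[5,0,0,0,0,0,0]]'
python3 - <<'E'
from ang import *
for n in("scene","top","wrist"): cv2.imwrite(f"pics/{n}6.png",vision.get_image(n))
s=monitor.read_state(); print(s["position"],s["ft_force"],"theta by z",np.arcsin((s["position"][2]-.0665)/.2))
S=cam("scene");im=cv2.imread("pics/scene6.png");rr=[.12,.135,.15,.165,.18]
for o in(.1,.105): ang(f"yel {o}",S,im,*YEL,o,(335,368,140,180),rr)
for o in(.108,.111,.115): ang(f"red {o}",S,im,*RED,o,(345,375,145,182),rr)
f=lambda a:cv2.resize(a,(400,400),interpolation=cv2.INTER_CUBIC)
a=cv2.imread("pics/w1.png"); b=cv2.imread("pics/top6.png"); w=cv2.imread("pics/wrist6.png")
cv2.imwrite("pics/c6.png",np.hstack([f(im[140:190,335:385]),f(a[0:120,190:310])]))
E
```

```text
clock: 16.03
position: [0.519, -0.0548, 0.1934]
orientation: [0.001, 0.992, 0.124, -0.002]
ft_force: [-8.8, -6.6, 5.3]
gripper_width: 0.0103
[ 0.519  -0.0548  0.1934] [-9.2852 -5.7048  5.4324] theta by z 0.6871262333459224
yel 0.1 n 82 r 0.11166833390788063 0.17881549620036916 [(0.12, 0.693, 23), (0.135, 0.711, 19), (0.15, 0.707, 18), (0.165, 0.707, 19), (0.18, 0.705, 8)]
yel 0.105 n 82 r 0.10941261305063266 0.17670851415737418 [(0.12, 0.64, 24), (0.135, 0.661, 17), (0.15, 0.661, 18), (0.165, 0.662, 18), (0.18, 0.675, 6)]
red 0.108 n 44 r 0.13167783866600694 0.18455769445094938 [(0.135, 0.734, 3), (0.15, 0.729, 3), (0.165, 0.758, 17), (0.18, 0.764, 22)]
red 0.111 n 44 r 0.13006223182711565 0.1830857868062065 [(0.135, 0.705, 3), (0.15, 0.71, 5), (0.165, 0.738, 18), (0.18, 0.743, 20)]
red 0.115 n 44 r 0.12810044819039684 0.18125542036969924 [(0.135, 0.665, 3), (0.15, 0.689, 7), (0.165, 0.705, 20), (0.18, 0.715, 17)]
```

View pics/c6.png

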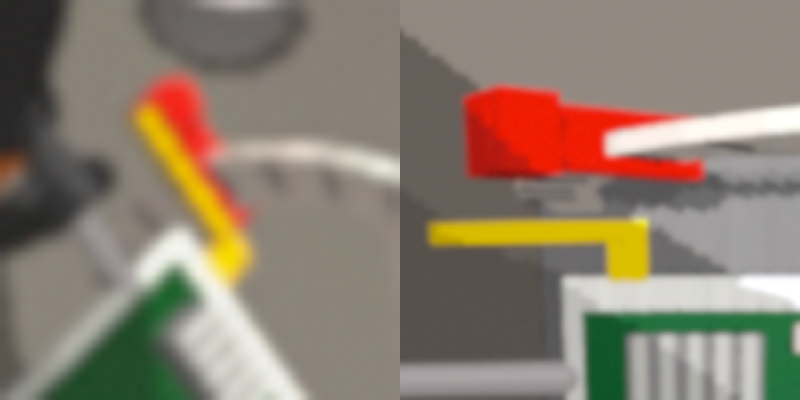

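```bash
python3 - <<'E'
from ang import *
S=cam("scene");T=cam("top");W=cam("wrist",pickle.load(open("w1.pkl","rb")))
def rep(n,cs,ps):
    P=tri(cs,ps)-hin; a,b=-P@x,P[2]; print(n,"along",a,"y",P@y,"z",b,"r",np.hypot(a,b),"ang",np.arctan2(b,a))
rep("inner w-s",[W,S],[(280,51),(364.5,167.5)])
rep("blockctr w-s",[W,S],[(224,40),(357,153.5)])
rep("blockctr t-s",[T,S],[(205.5,206),(357,153.5)])
rep("blockctr w-t",[W,T],[(224,40),(205.5,206)])
rep("tipptr0 w-s",[W,S],[(200,69.5),(337.5,171)])
E
```

```text
inner w-s along 0.09718938227912037 y 0.11152733628230146 z 0.07869693988831447 r 0.12505592499190904 ang 0.6806444150978278
blockctr w-s along 0.13390893554338593 y 0.11699855469601848 z 0.10540380052826359 r 0.1704158566101308 ang 0.6668442438719587
blockctr t-s along 0.13620774884319772 y 0.12110883685631653 z 0.09771001915931418 r 0.16762994568108996 ang 0.6222823410752671
blockctr w-t along 0.13778918195124135 y 0.11850782889068266 z 0.09545396528034003 r 0.16762254666521642 ang 0.6058461002266582
tipptr0 w-s along 0.17615537945527296 y 0.10380449797967793 z 0.003097071779213409 r 0.17618260290005028 ang 0.017579665961508343
```

```bash
python3 - <<'E'
from h import *
b=cv2.imread("pics/top6.png"); w=cv2.imread("pics/wrist6.png")
f=lambda a:cv2.resize(a,(400,400),interpolation=cv2.INTER_CUBIC)
cv2.imwrite("pics/c7.png",np.hstack([f(b[170:230,185:245]),f(w[0:160,300:460])]))
E
```

```text
(no output)
```

View pics/c7.png

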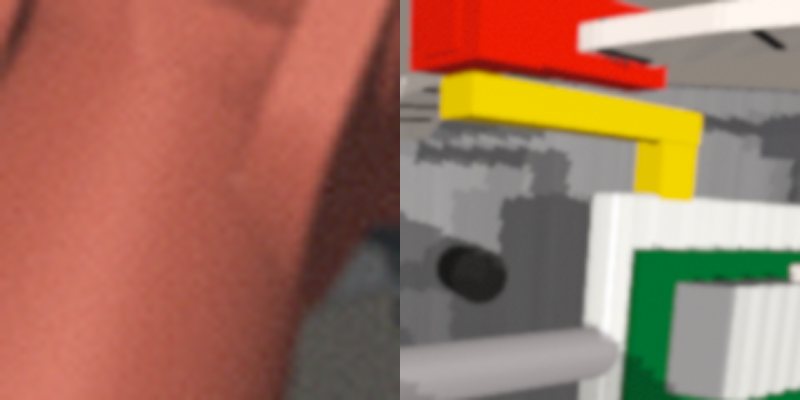

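```bash
python3 - <<'E'
from ang import *
S=cam("scene");W1=cam("wrist",pickle.load(open("w1.pkl","rb")));s=monitor.read_state();W6=cam("wrist",s)
def rep(n,cs,ps):
    P=tri(cs,ps)-hin; a,b=-P@x,P[2]; print(n,"along",a,"y",P@y,"z",b,"r",np.hypot(a,b),"ang",np.arctan2(b,a))
rep("inner w6-s",[W6,S],[(406,34),(364.5,167.5)])
rep("inner w6-w1",[W6,W1],[(406,34),(280,52)])
rep("inner w6-w1-s",[W6,W1,S],[(406,34),(280,52),(364.5,167.5)])
rep("ptr tip w6-s",[W6,S],[(323,38),(353.5,153.7)])
# corner of tab/block, -y lower: w1 (237,53) / w6 (359.5,30)
rep("tab-block corner w6-w1",[W6,W1],[(359.5,30),(238.5,52.5)])
E
```

```text
inner w6-s along 0.0967758318927019 y 0.11051004431572628 z 0.07982039128213392 r 0.12544662810517251 ang 0.6896790934151777
inner w6-w1 along 0.09735958609633522 y 0.11028657089745335 z 0.08080171463320143 r 0.12652195893407212 ang 0.6927268329560452
inner w6-w1-s along 0.09699310435914353 y 0.11053572344483928 z 0.07983822017458866 r 0.125625649028651 ang 0.6886881004144743
ptr tip w6-s along 0.13803156556971063 y 0.10505808628646919 z 0.11046848964747297 r 0.17679366588941803 ang 0.6749319138539291
tab-block corner w6-w1 along 0.1258134410541489 y 0.1069468514239095 z 0.10973736823905536 r 0.16694703333069394 ang 0.71725497972316
```

```bash
python3 -m jog '[[5,0,0,0,0,0,0],[5,0,0,0,0,0,0],[5,0,0,0,0,0,0]]'; python3 - <<'E'
from h import *
from workcell import ticket
im=vision.get_image("scene"); S=cam("scene")
for c in blobs(im,(12,80,60),(30,255,255),40,(190,265,200,280)):
    print("weight blob bottom",cv2.boundingRect(c), onz(S,[cv2.minAreaRect(c)[0]],.03))
s=monitor.read_state(); print(s["position"],s["ft_force"],s["gripper_width"],s["joint_vel"])
print(ticket.hand_in())
E
```

```text
clock: 16.43
position: [0.519, -0.0549, 0.1933]
orientation: [0.001, 0.992, 0.124, -0.002]
ft_force: [-9.6, -7.1, 4.7]
gripper_width: 0.0101
weight blob bottom (219, 240, 17, 20) [[ 0.4984 -0.3539  0.03  ]]
[ 0.519  -0.0549  0.1933] [-8.5092 -5.8178  4.9629] 0.010216001632808494 [-0.0003 -0.0007 -0.0003  0.001   0.0007  0.    ]
the job is handed in; nothing more can be done
None
```

I stood the brass weight on the middle-sized blue pad and released it while the carrier lay flat. Then I raised the carrier by its orange bar to the red marker and handed the job in at 16.5 s, still holding it. The hand-in gives no verdict.

- **Weight:** the last scene image put it about 5 mm from the pad's centre (limit 52 mm). It looked upright in the wrist view just after release. I did not measure its tilt.
- **Carrier angle:** the pointer read 0.687 rad from the tool height, 0.675 from two camera views and 0.66 from the scene view alone.
- **Marker angle:** the close wrist views put it at about 0.69 rad at the inner end of the tab, and one corner read 0.72. Depending on the assumed depth, the scene view alone gave about 0.66–0.75. Early top-view readings disagreed at about 0.61–0.62 rad. I judged those less reliable. If they were right, the carrier would be at or just outside the 0.07 rad tolerance.
- **Hold:** the fingers were closed on the bar at 10.2 mm with a 50 N grip. The arm was still, with a wrist force of about 11 N.

I saw no contact with the marker or any bystander, but I did not re-measure their positions at the end.

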